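# Click a tally counter's wheel on to its mark

### The arm

A 6-joint arm with a two-finger parallel gripper is mounted at the origin on a cart in front of the work surface, level with it; the furniture and walls round the work are solid. World frame = base frame: x ahead of the robot, y to its left, z up, the work surface at z = 0. Lengths are in m, angles in rad, forces in N, time in s.
With the tool pointing down it reaches from about 0.375 to 0.925 m from the base axis. Payload 5.7 kg.
Tool frame: the origin (TCP) lies at the very end of the fingers, on their centre line; the grasp point (between the pads) lies arm.hold_point_z behind it (arm.hold_point_z is the distance from the TCP to the grasp point, in m); z points along the fingers, y is the direction in which the jaws open and shut (so a half turn about z gives the same grasp; the last joint's range is limited). The gripper opens to 85 mm and grips with 20 to 120 N. Pads are 22 mm wide; open, the fingers measure 114 mm over their backs; the gripper's body (76 mm by 85 mm) begins 54 mm behind the grasp point. The pads swing forward as they close: fully open they stand 13 mm farther back than shut.
Start: joints at [-1.414, 0.359, 1.51, -0, 1.272, -0.115], TCP at [0.161, -0.578, 0.231] pointing down, gripper open.
Joint ranges: [-2.97, 2.97], [-1.01, 2.36], [0.21, 2.38], [-0.96, 4.11], [0.2, 2.71], [-2.98, 2.98]. Speed limits (rad/s): [2.39, 2.39, 3.14, 3.14, 3.14, 3.14].

### API

Orientations are given as a rotation vector (axis times angle).
In Python, from plant import arm gives the robot as it stands.
- The arm moves only by the tool move_arm, never from a script. Its argument "plan" is a list of rows, each an object with "fingers": the opening, from 0 (shut) to 1 (fully open); "linear": the shift along the tool's x, y, z in units of 40 mm (1.0 is 40 mm), a list of three; "angular": the turn, a rotation vector about the tool's x, y, z in units of 5 degrees (1.0 is 5 degrees), a list of three. A call has 1 to 10 rows; each row shifts and turns the pose as measured when the row begins, along the tool's axes as they then stand; what a row does not reach is not made up. A row lasts 1/10 s, in which the tool goes at most 50 mm and 8.59 degrees, less where a joint would pass 70% of its speed; a pose out of reach is approached as far as the arm can. A call is refused whole if a number of a shift passes 1 or a number of a turn 1, either way. A call with a gripper value outside its range is refused whole. The fingers move at their own pace and stop on an object; the grip force is fixed at half the most. Time passes only in rows, so rows that do not move let the fingers close. It gives the time, the measured TCP pose, the force and the opening at its end, in the units of the state.
- arm.get_state(): the state, without advancing time (a new reading comes with each control period).
- arm.get_image(name): name is "scene" or "top"; returns a dict with "frame" (400x640x3 uint8, blue, green, red), "fovy" (degrees; the focal length in pixels is half the picture's height over the tangent of half this angle, whatever the lens; pixels are square), "cx", "cy" (the principal point, pixels), "k1" (the pictures are not rectified: a ray, as slopes to the right and down, at radius r is drawn at 1 + k1 r^2 times it, then the intrinsics apply), "T" (4x4, takes a point from camera to world coordinates). Camera axes: x right, y down, z forward; pixel columns grow to the right and rows downward; lengths in m; the calibration is good to about 2 mm. A picture is of the moment at which its call begins. There is no depth.
- arm.hand_in(): hands the job in, once; it reports no verdict.
The state is a dict: "t": time; "qpos": joint angles; "joint_vel": joint speeds; "joint_torque": joint torques, N m; "ee_pos": TCP position; "tcp_rot": TCP orientation; "ft_force": force on the tool from outside, world axes, zero at the start; "moment": the same for the moment, N m; "width": opening from 0.0 (shut) to 1.0 (fully open).
Only numpy, scipy, OpenCV 4.12 (cv2) and the standard library are available. Lean on these libraries where they do the work, as an engineer would, in place of code of your own. Each camera call takes 0.05 s, during which the arm holds its last target. There are 200 camera calls.

### The job

Two tally counters stand on the worktop. With a fingertip, flick the teeth of the blue-capped counter's wheel the way of the white arrow (anticlockwise from above), one click at a time and letting it come to rest after each click, until its red tooth stands exactly at the yellow pointer; do not overrun the pointer. The counter must stay standing where it is, not lifted and not shoved about, and the green-capped counter and everything else must be left as they are.

Things in the scene. Friction and masses are not known exactly. Their poses are not given: they have to be found in the camera images.
- counter_blue: tally counter with a BLUE cap (fixed, 50 mm across, top at 50 mm, white curved arrow on it). Loose, about 1.3 kg, rubber feet. Dark round base 144 mm across, its top 11 mm above the worktop; on it turns a white wheel with six upright teeth (see point red_tooth_blue). Origin: on the vertical wheel axis, at the underside; z up, x points from the axis to the yellow pointer.
- wheel_blue (a joint): wheel angle, rad, grows anticlockwise from above (the arrow's way). 0: red tooth at the pointer; -1.047: one click before; starts 2 to 4 clicks before. The red tooth's direction is this angle from the counter's x axis. Sprung clicks at multiples of 1.047: a tooth needs up to about 2 N; past half-way the wheel snaps on to the next click and rests there. Stops at -5.0 and 2.3.
- red_tooth_blue (a point): outer top end of the red tooth of the blue-capped counter, 60 mm from the axis, 42 mm above the worktop. The five other teeth are grey, 60 degrees apart. Each is a radial fin 8 mm thick, from the wheel's hub (32 mm from the axis) out to 60 mm, between 18 and 42 mm above the worktop; the gaps between teeth are open down to the base.
- pointer_blue (a point): inner tip of the yellow pointer (a fixed wedge 14 mm wide on the rim of the base, from 57 to 72 mm from the axis, top at 16 mm, so below the teeth) of the blue-capped counter
- counter_green: a second counter of the same make and size with a green cap; not to be touched. Origin: on the wheel axis, at the underside; x points to its yellow pointer
- red_tooth_green (a point): outer top end of the red tooth of the green-capped counter, 60 mm from the axis, 42 mm above the worktop
- eraser: blue and white eraser lying on the worktop, 22x46x13 mm, origin at the centre of its underside
- rubber_stamp: wooden-handled rubber stamp standing upright, 33x38x72 mm, origin at the centre of its underside
- glue_stick: red and white glue stick standing upright, 26 mm across, 90 mm high, origin at the centre of its underside
- sticky_notes: yellow pad of notes, 76x76x13 mm, origin at the centre of its underside
Not all that is in view belongs to the job. Leave any brown look-alike of the counter_blue alone.

How it is judged:
On the way:
1. the blue-capped counter's wheel rests at the last click before the pointer (value of joint wheel_blue between -1.25 and -0.85 rad), for 0.2 s.
At the end, for the whole second after the job is handed in: the red tooth of the blue-capped counter rests at its pointer (within 0.12 rad); the counter stands flat, within 30 mm of where it stood; the green-capped counter (15 mm; its red tooth 30 mm) and the other things (20 mm) are where they were (value of joint wheel_blue between -0.12 and 0.12 rad and velocity of joint wheel_blue between -0.1 and 0.1 rad/s and distance of each of counter_blue, red_tooth_green from where it was at the start of the episode below 0.03 m and angle between counter_blue's own z axis and vertical below 0.05 rad and height (world z) of counter_blue below 0.006 m and linear speed of counter_blue below 0.02 m/s and distance of counter_green from where it was at the start of the episode below 0.015 m and distance of each of eraser, rubber_stamp, glue_stick, sticky_notes from where it was at the start of the episode below 0.02 m); the robot touches nothing.
It fails at once if the blue-capped counter's wheel overruns the pointer by more than half a click (value of joint wheel_blue above 0.55 rad).
It fails at once if the blue-capped counter is lifted, tipped or shoved more than 30 mm (height (world z) of counter_blue above 0.012 m or angle between counter_blue's own z axis and vertical above 0.15 rad or distance of counter_blue from where it was at the start of the episode above 0.03 m).
It fails at once if the green-capped counter is shoved, lifted or its wheel is turned (distance of counter_green from where it was at the start of the episode above 0.015 m or distance of red_tooth_green from where it was at the start of the episode above 0.03 m).
It fails at once if one of the other things is lifted or shoved more than 20 mm (distance of any of eraser, rubber_stamp, glue_stick, sticky_notes from where it was at the start of the episode above 0.02 m).
It also fails if it takes over 51 s, if anything falls off the work surface, if the arm or the gripper's body presses on something with over 40 N, if the wrist force passes 120 N, or if a joint passes its speed limit or range.

## Working session

There is one attempt and no reset: what is moved stays moved. The work goes in short steps, Python scripts to look and compute and a tool call to move; the robot and the scene stay as the last step left them, time stands still between calls to the robot, and variables do not carry over. Pictures are saved under pics/ and viewed, about 8 in all and at most 12, crops included, and the job is handed in when it is done.

Besides the shell and the picture viewer there is one more tool, called after "Emit:" as name([rows], argument=value, ...), one row to a line, values as JSON. move_arm: Moves the arm, as the interface text tells. Its arguments: {"type":"object","properties":{"plan":{"type":"array"}},"required":["plan"]}

```bash
mkdir -p pics
cat > h.py <<'E'
from plant import arm
import numpy as np, cv2
from scipy.spatial.transform import Rotation as R
def K(im):
    f=im["frame"].shape[0]/2/np.tan(np.radians(im["fovy"])/2); return f
def proj(im,P):
    T=np.array(im["T"]);p=(np.atleast_2d(P)-T[:3,3])@T[:3,:3]
    s=p[:,:2]/p[:,2:];r2=(s**2).sum(1,keepdims=True)
    return s*(1+im["k1"]*r2)*K(im)+[im["cx"],im["cy"]]
def unproj(im,uv,z):
    d=(np.atleast_2d(uv).astype(float)-[im["cx"],im["cy"]])/K(im);s=d.copy()
    for _ in range(30): s=d/(1+im["k1"]*(s**2).sum(1,keepdims=True))
    T=np.array(im["T"]);w=np.c_[s,np.ones(len(s))]@T[:3,:3].T
    return T[:3,3]+w*((z-T[2,3])/w[:,2:])
E
python3 - <<'E'
from h import *
for n in("top","scene"):
    im=arm.get_image(n);cv2.imwrite(f"pics/{n}0.png",im["frame"]);print(n,im["fovy"],im["cx"],im["cy"],im["k1"],np.round(im["T"],3).tolist())
s=arm.get_state();print(s,arm.hold_point_z)
E
```

```text
top 57.12463192138545 320.3435518816912 201.6187677785274 -0.07701439414887046 [[0.016, -0.997, 0.071, 0.483], [-1.0, -0.017, -0.013, -0.189], [0.014, -0.071, -0.997, 1.282], [0.0, 0.0, 0.0, 1.0]]
scene 49.69845599238869 315.0947718942667 201.68783575166933 -0.08522098590182116 [[-0.852, -0.271, 0.448, 0.036], [-0.523, 0.477, -0.706, 0.654], [-0.022, -0.836, -0.548, 0.727], [0.0, 0.0, 0.0, 1.0]]
{'t': 0.1, 'qpos': array([-1.41408146e+00,  3.59480856e-01,  1.51134047e+00, -5.24306699e-06,
        1.27245650e+00, -1.15081756e-01]), 'joint_vel': array([ 0.00068557,  0.00068126, -0.00156505,  0.00117555,  0.00040303,
        0.00135746]), 'joint_torque': array([-2.95181489e-04, -5.28653777e+01, -2.79348868e+01, -1.62577653e-04,
        5.12877392e-03,  2.04278211e-05]), 'ee_pos': array([ 0.16098356, -0.57737054,  0.23050292]), 'tcp_rot': array([-3.11095776e+00, -4.25398372e-01,  6.29331338e-05]), 'ft_force': array([-0.35176614, -0.33662016,  0.48329702]), 'moment': array([ 0.04683895, -0.02174582,  0.01070817]), 'width': 1.0004247953263552} 0.0187
```

View pics/top0.png

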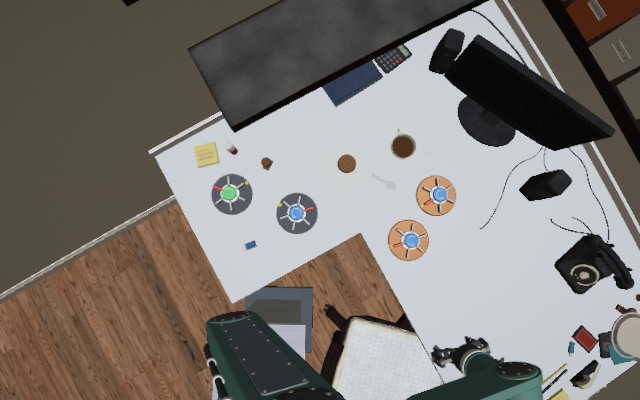

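View pics/scene0.png

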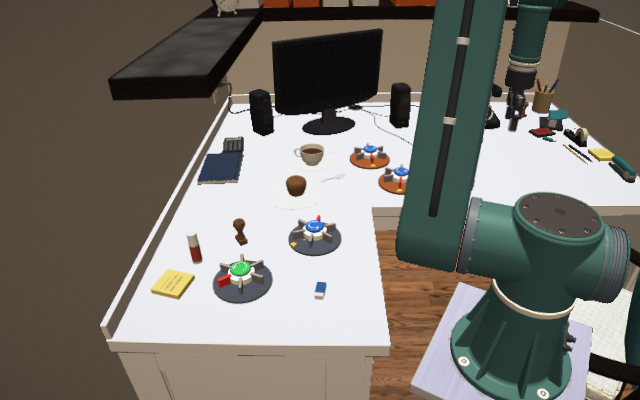

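Run:
```python
from h import *
im=arm.get_image("top")
c=cv2.resize(im["frame"][165:265,205:335],None,fx=6,fy=6,interpolation=cv2.INTER_CUBIC);cv2.imwrite("pics/c1.png",c)
for uv,z in [((297,213),.05),((229,194),.05),((250,245),.013),((266,162),.07),((231,149),.09),((205,154),.013)]: print(uv,unproj(im,uv,z).round(3))
```

```text
(297, 213) [[ 0.531 -0.127  0.05 ]]
(229, 194) [[0.591 0.103 0.05 ]]
(250, 245) [[0.42  0.034 0.013]]
(266, 162) [[ 0.699 -0.021  0.07 ]]
(231, 149) [[0.737 0.093 0.09 ]]
(205, 154) [[0.734 0.202 0.013]]
```

View pics/c1.png

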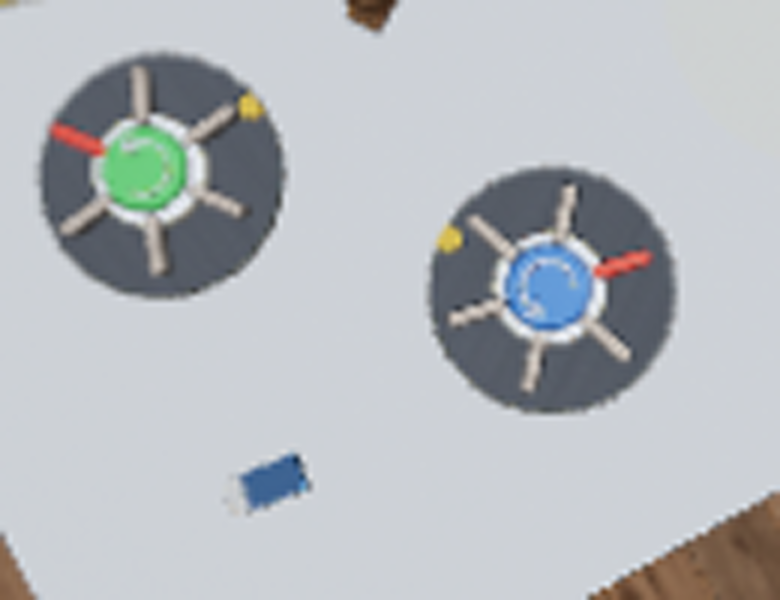

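Run:
```python
from h import *
im=arm.get_image("top")
f=lambda l,z: unproj(im,np.array(l)/6.+[205,165]-.4,z)
t=f([(651,257),(572,187),(471,219),(450,321),(529,390),(629,357)],.042)
c=t.mean(0);print("centre teeth",c.round(4)); print("base c",f([(553,290)],.011).round(4),"cap",f([(549,287)],.05).round(4))
d=t-c;print("r",np.hypot(d[:,0],d[:,1]).round(4),"ang",np.degrees(np.arctan2(d[:,1],d[:,0])).round(1))
p=f([(449,238)],.016)-c;print("ptr",np.degrees(np.arctan2(p[0,1],p[0,0])),np.hypot(*p[0,:2]))
```

```text
centre teeth [ 0.5327 -0.1246  0.042 ]
base c [[ 0.533  -0.1246  0.011 ]] cap [[ 0.5331 -0.1243  0.05  ]]
r [0.0593 0.0585 0.0595 0.0593 0.0583 0.0588] ang [ -71.7  -10.9   49.9  109.   169.3 -130.1]
ptr 64.24133359426756 0.06686687758725914
```

Run:
```python
from h import *
im=arm.get_image("top");a=cv2.resize(im["frame"][188:238,272:322],(400,400),interpolation=cv2.INTER_CUBIC)
s=arm.get_image("scene");b=cv2.resize(s["frame"][205:265,285:345],(400,400),interpolation=cv2.INTER_CUBIC)
for img,i,(x,y),k in((a,im,(272,188),8),(b,s,(285,205),400/60)):
  for deg,col in((-71,(0,0,0)),(49,(255,0,255)),(64,(0,255,0))):
    for r,z in((.06,.042),(.057,.016),(.072,.016)):
      p=proj(i,[.533+r*np.cos(np.radians(deg)),-.1245+r*np.sin(np.radians(deg)),z])[0]
      q=((p+.5-[x,y])*k).astype(int);cv2.circle(img,tuple(map(int,q)),2,col,-1)
cv2.imwrite("pics/c2.png",np.hstack([a,b]));print(arm.get_state()["t"])
```

```text
0.3
```

View pics/c2.png

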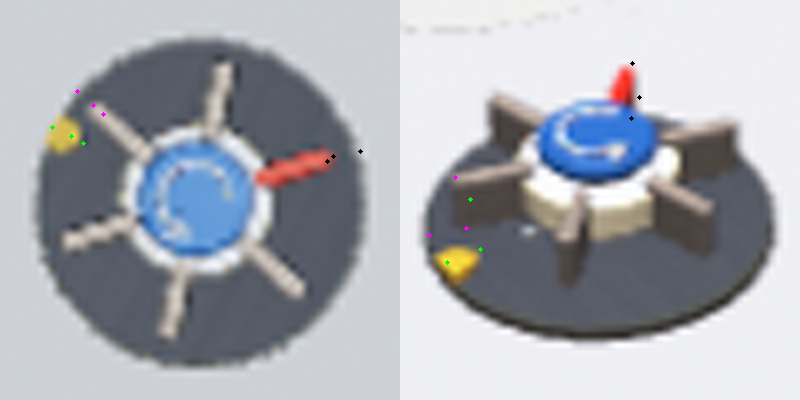

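The blue counter's axis is at about (0.533, -0.1245). Its red tooth points at −71° and the pointer sits at about 65°, so that's roughly two clicks. The wheel rests a little short of its detent. I'll close the fingers and travel over at height.

Emit:
move_arm([
  {"fingers": 0,"linear": [0.9,-0.82,0],"angular": [0,0,0]},
  {"fingers": 0,"linear": [0.9,-0.82,0],"angular": [0,0,0]},
  {"fingers": 0,"linear": [0.9,-0.82,0],"angular": [0,0,0]},
  {"fingers": 0,"linear": [0.9,-0.82,0],"angular": [0,0,0]},
  {"fingers": 0,"linear": [0.9,-0.82,0],"angular": [0,0,0]},
  {"fingers": 0,"linear": [0.9,-0.82,0],"angular": [0,0,0]},
  {"fingers": 0,"linear": [0.9,-0.82,0],"angular": [0,0,0]},
  {"fingers": 0,"linear": [0.9,-0.82,0],"angular": [0,0,0]},
  {"fingers": 0,"linear": [0.9,-0.82,0],"angular": [0,0,0]},
  {"fingers": 0,"linear": [0.9,-0.82,0],"angular": [0,0,0]},
])

```text
t: 1.3
ee_pos: [0.4253, -0.1611, 0.2302]
tcp_rot: [3.108, 0.406, 0.004]
ft_force: [1.4, 0.3, 0.4]
width: -0.002
```

```bash
cat >> h.py <<'E'
C=np.array([.533,-.1245]);A=np.radians(195.6)
er=np.array([np.cos(A),np.sin(A)]);et=np.array([-np.sin(A),np.cos(A)])
def where(goal=None):
    s=arm.get_state();p=s["ee_pos"];q=p[:2]-C
    print("t",round(s["t"],2),"er,et,z mm",np.round([1e3*q@er,1e3*q@et,1e3*p[2]],1),"F",np.round(s["ft_force"],2))
    if goal:
        g=np.r_[C+er*goal[0]/1e3+et*goal[1]/1e3,goal[2]/1e3]
        Rm=R.from_rotvec(s["tcp_rot"]);print("rows(40mm)",(Rm.inv().apply(g-p)/.04).round(2), "tool x deg",np.degrees(np.arctan2(Rm.as_matrix()[1,0],Rm.as_matrix()[0,0])).round(2))
E
python3 -c "
from h import *;where((50,-57,100))"
```

```text
t 1.3 er,et,z mm [113.5   6.3 230.2] F [1.38 0.27 0.37]
rows(40mm) [ 1.56 -1.63  3.24] tool x deg 14.9
```

Emit:
move_arm([
  {"fingers": 0,"linear": [0.5,-0.54,0.3],"angular": [0,0,0.14]},
  {"fingers": 0,"linear": [0.5,-0.54,0.7],"angular": [0,0,0]},
  {"fingers": 0,"linear": [0.5,-0.5,0.8],"angular": [0,0,0]},
  {"fingers": 0,"linear": [0.06,0,0.8],"angular": [0,0,0]},
  {"fingers": 0,"linear": [0,0,0.6],"angular": [0,0,0]},
  {"fingers": 0,"linear": [0,0,0],"angular": [0,0,0]},
])

```text
t: 1.9
ee_pos: [0.4788, -0.0763, 0.1007]
tcp_rot: [3.105, 0.401, 0.02]
ft_force: [-1.1, 0.1, 1.3]
width: -0.001
```

Run:
```python
from h import *
where((50,-57,26))
im=arm.get_image("top");a=cv2.resize(im["frame"][178:248,252:332],(457,400),interpolation=cv2.INTER_CUBIC)
s=arm.get_image("scene");b=cv2.resize(s["frame"][175:275,265:350],(340,400),interpolation=cv2.INTER_CUBIC)
cv2.imwrite("pics/c3.png",np.hstack([a,b]))
```

```text
t 1.9 er,et,z mm [ 39.2 -61.  100.7] F [-1.13  0.13  1.35]
rows(40mm) [-0.29  0.08  1.87] tool x deg 14.73
```

View pics/c3.png

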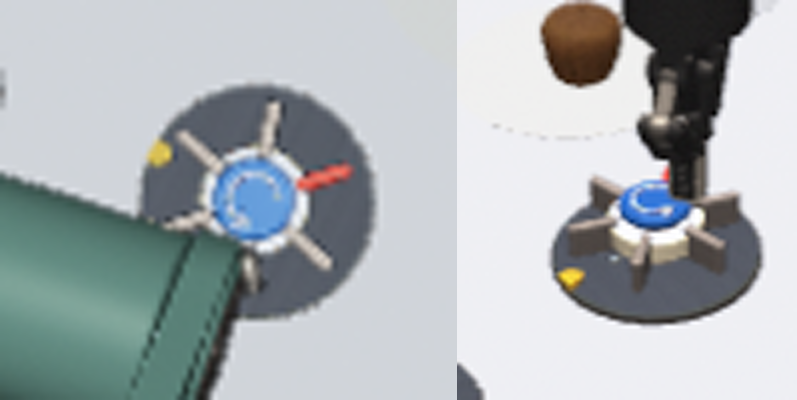

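Emit:
move_arm([
  {"fingers": 0,"linear": [-0.29,0.08,0.4],"angular": [0,0,0]},
  {"fingers": 0,"linear": [0,0,0.0],"angular": [0,0,0]},
])

```text
t: 2.2
ee_pos: [0.4727, -0.0848, 0.0899]
tcp_rot: [3.101, 0.399, 0.034]
ft_force: [-0.5, 0.6, -0.1]
width: -0.002
```

```bash
python3 -c "
from h import *;where((50,-57,26))"
```

```text
t 2.2 er,et,z mm [ 47.4 -54.4  89.9] F [-0.52  0.6  -0.14]
rows(40mm) [-0.1  -0.09  1.59] tool x deg 14.67
```

```bash
cat >> h.py <<'E'
_w=where
def where(g=None):
    _w(g);s=arm.get_state();Rd=R.from_rotvec([np.pi*np.cos(A/2+np.pi/2),np.pi*np.sin(A/2+np.pi/2),0])
    print("turn(5deg)",(np.degrees((R.from_rotvec(s["tcp_rot"]).inv()*Rd).as_rotvec())/5).round(2))
E
python3 -c "
from h import *;where((50,-57,26))"
```

```text
t 2.2 er,et,z mm [ 47.4 -54.4  89.9] F [-0.52  0.6  -0.14]
rows(40mm) [-0.1  -0.09  1.59] tool x deg 14.67
turn(5deg) [ 0.2  -0.22 -0.19]
```

Emit:
move_arm([
  {"fingers": 0,"linear": [-0.08,-0.09,0.4],"angular": [0.2,-0.22,-0.19]},
  {"fingers": 0,"linear": [0,0,0.4],"angular": [0,0,0]},
  {"fingers": 0,"linear": [0,0,0.4],"angular": [0,0,0]},
  {"fingers": 0,"linear": [0,0,0.3],"angular": [0,0,0]},
  {"fingers": 0,"linear": [0,0,0],"angular": [0,0,0]},
])

```text
t: 2.7
ee_pos: [0.4783, -0.0863, 0.0371]
tcp_rot: [3.106, 0.42, 0.025]
ft_force: [0.4, 0.8, -0.1]
width: 0.0
```

```bash
python3 -c "
from h import *;where((50,-1,26))"
```

```text
t 2.7 er,et,z mm [ 42.4 -51.5  37.1] F [ 0.4   0.78 -0.14]
rows(40mm) [-0.19  1.26  0.29] tool x deg 15.39
turn(5deg) [ 0.11 -0.17 -0.04]
```

Emit:
move_arm([
  {"fingers": 0,"linear": [-0.22,-0.05,0.2],"angular": [0.11,-0.17,0]},
  {"fingers": 0,"linear": [0,0,0.1],"angular": [0,0,0]},
  {"fingers": 0,"linear": [0,0,0],"angular": [0,0,0]},
])

```text
t: 3.0
ee_pos: [0.4707, -0.0875, 0.0263]
tcp_rot: [3.112, 0.42, 0.003]
ft_force: [0.1, 0.6, 0.4]
width: -0.005
```

```bash
python3 -c "
from h import *;where((50,-1,26))"
```

```text
t 3.0 er,et,z mm [ 50.1 -52.4  26.3] F [0.08 0.57 0.42]
rows(40mm) [0.01 1.29 0.01] tool x deg 15.36
turn(5deg) [ 0.02 -0.02 -0.05]
```

Emit:
move_arm([
  {"fingers": 0,"linear": [0,0.12,0],"angular": [0,0,0]},
  {"fingers": 0,"linear": [0,0.12,0],"angular": [0,0,0]},
  {"fingers": 0,"linear": [0,0.12,0],"angular": [0,0,0]},
  {"fingers": 0,"linear": [0,0.12,0],"angular": [0,0,0]},
  {"fingers": 0,"linear": [0,0.12,0],"angular": [0,0,0]},
  {"fingers": 0,"linear": [0,0.12,0],"angular": [0,0,0]},
  {"fingers": 0,"linear": [0,0,0],"angular": [0,0,0]},
])

```text
t: 3.7
ee_pos: [0.4786, -0.1177, 0.027]
tcp_rot: [3.113, 0.419, 0.003]
ft_force: [0.0, 0.0, -0.4]
width: -0.002
```

```bash
cat >> h.py <<'E'
def red():
    "red tooth angle about the axis (world deg), from the outer top end seen from above"
    im=arm.get_image("top");f=im["frame"].astype(int)
    m=(f[...,2]>f[...,1]+50)&(f[...,2]>f[...,0]+50)
    v,u=np.nonzero(m);P=unproj(im,np.c_[u,v],.042)[:,:2]-C
    r=np.hypot(*P.T);k=(r>.03)&(r<.064);P=P[k]
    if len(P)<3: print("red: hidden",len(P));return im
    c=P.mean(0);print("red deg",np.degrees(np.arctan2(c[1],c[0])).round(1),"n",len(P));return im
E
python3 -c "
from h import *;where((50,-1,26));red()"
```

```text
t 3.7 er,et,z mm [ 50.6 -21.2  27. ] F [ 0.03  0.04 -0.37]
rows(40mm) [0.02 0.51 0.03] tool x deg 15.33
turn(5deg) [ 0.01 -0.02 -0.05]
red deg -46.8 n 23
```

Emit:
move_arm([
  {"fingers": 0,"linear": [0,0.1,0],"angular": [0,0,0]},
  {"fingers": 0,"linear": [0,0.1,0],"angular": [0,0,0]},
  {"fingers": 0,"linear": [0,0.1,0],"angular": [0,0,0]},
  {"fingers": 0,"linear": [0,0,0],"angular": [0,0,0]},
])

```text
t: 4.15
ee_pos: [0.4819, -0.1297, 0.027]
tcp_rot: [3.113, 0.42, 0.003]
ft_force: [-0.9, 0.1, -0.6]
width: 0.001
```

```bash
python3 -c "
from h import *;where((50,-1,26));red()"
```

```text
t 4.15 er,et,z mm [50.6 -8.8 27. ] F [-0.85  0.12 -0.62]
rows(40mm) [0.02 0.19 0.02] tool x deg 15.36
turn(5deg) [ 0.01 -0.02 -0.05]
red deg -32.0 n 24
```

Emit:
move_arm([
  {"fingers": 0,"linear": [0,0.1,0],"angular": [0,0,0]},
  {"fingers": 0,"linear": [0,0.06,0],"angular": [0,0,0]},
  {"fingers": 0,"linear": [0,0,0],"angular": [0,0,0]},
  {"fingers": 0,"linear": [0,0,0],"angular": [0,0,0]},
])

```text
t: 4.6
ee_pos: [0.4842, -0.1365, 0.0271]
tcp_rot: [3.112, 0.42, 0.004]
ft_force: [-0.3, 0.4, 0.3]
width: -0.001
```

```bash
python3 -c "
from h import *;where((50,-1,26));red()"
```

```text
t 4.6 er,et,z mm [50.3 -1.6 27.1] F [-0.34  0.35  0.34]
rows(40mm) [0.01 0.01 0.03] tool x deg 15.37
turn(5deg) [ 0.01 -0.03 -0.05]
red deg -19.4 n 24
```

Emit:
move_arm([
  {"fingers": 0,"linear": [0,0.08,0],"angular": [0,0,0]},
  {"fingers": 0,"linear": [0,0,0],"angular": [0,0,0]},
  {"fingers": 0,"linear": [0,0,0],"angular": [0,0,0]},
])

```text
t: 4.95
ee_pos: [0.4854, -0.1402, 0.0272]
tcp_rot: [3.112, 0.421, 0.005]
ft_force: [-0.0, -1.3, -0.1]
width: 0.001
```

```bash
python3 -c "
from h import *;where((50,-1,26));red()"
```

```text
t 4.95 er,et,z mm [50.1  2.3 27.2] F [-0.03 -1.32 -0.05]
rows(40mm) [ 0.   -0.08  0.03] tool x deg 15.4
turn(5deg) [ 0.02 -0.03 -0.04]
red deg -2.1 n 26
```

Emit:
move_arm([
  {"fingers": 0,"linear": [0,0.1,0],"angular": [0,0,0]},
  {"fingers": 0,"linear": [0,0.1,0],"angular": [0,0,0]},
  {"fingers": 0,"linear": [0,0,0],"angular": [0,0,0]},
  {"fingers": 0,"linear": [0,0,0],"angular": [0,0,0]},
])

```text
t: 5.4
ee_pos: [0.4874, -0.1484, 0.0272]
tcp_rot: [3.112, 0.42, 0.004]
ft_force: [0.3, -0.7, -1.1]
width: 0.003
```

Run:
```python
from h import *;where((50,-1,26));im=red()
a=cv2.resize(im["frame"][178:248,252:332],(457,400),interpolation=cv2.INTER_CUBIC)
s=arm.get_image("scene");b=cv2.resize(s["frame"][175:275,265:350],(340,400),interpolation=cv2.INTER_CUBIC)
cv2.imwrite("pics/c4.png",np.hstack([a,b]))
```

```text
t 5.4 er,et,z mm [50.3 10.7 27.2] F [ 0.31 -0.74 -1.11]
rows(40mm) [ 0.01 -0.29  0.03] tool x deg 15.39
turn(5deg) [ 0.02 -0.03 -0.04]
red deg 5.0 n 22
```

View pics/c4.png

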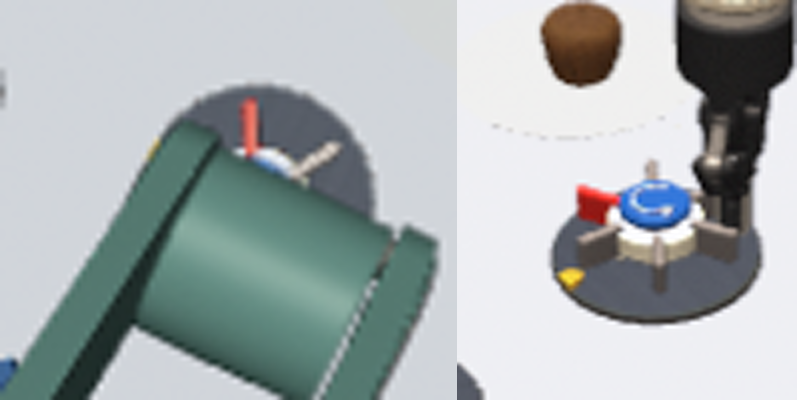

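Emit:
move_arm([
  {"fingers": 0,"linear": [0,0.13,0],"angular": [0,0,0]},
  {"fingers": 0,"linear": [0,0,0],"angular": [0,0,0]},
  {"fingers": 0,"linear": [0,0,-0.4],"angular": [0,0,0]},
  {"fingers": 0,"linear": [0,0,-0.8],"angular": [0,0,0]},
  {"fingers": 0,"linear": [0,0,-0.4],"angular": [0,0,0]},
  {"fingers": 0,"linear": [0,0,0],"angular": [0,0,0]},
  {"fingers": 0,"linear": [0,0,0],"angular": [0,0,0]},
])

```text
t: 6.2
ee_pos: [0.488, -0.1534, 0.0921]
tcp_rot: [-3.113, -0.421, -0.001]
ft_force: [-0.1, -0.9, -0.2]
width: -0.003
```

```bash
python3 -c "
from h import *;where((50,-52,90));red()"
```

```text
t 6.2 er,et,z mm [51.1 15.7 92.1] F [-0.06 -0.89 -0.19]
rows(40mm) [ 0.02 -1.69  0.05] tool x deg 15.39
turn(5deg) [-0.   -0.01 -0.04]
red deg 5.2 n 19
```

Emit:
move_arm([
  {"fingers": 0,"linear": [0,-0.8,0],"angular": [0,0,0]},
  {"fingers": 0,"linear": [0,-0.67,0],"angular": [0,0,0]},
  {"fingers": 0,"linear": [0,0,0],"angular": [0,0,0]},
  {"fingers": 0,"linear": [0,0,0.2],"angular": [0,0,0]},
  {"fingers": 0,"linear": [0,0,0],"angular": [0,0,0]},
])

```text
t: 6.75
ee_pos: [0.4703, -0.0956, 0.0791]
tcp_rot: [-3.111, -0.419, 0.007]
ft_force: [-0.1, 0.5, -0.1]
width: 0.002
```

```bash
python3 -c "
from h import *;where((50,-43,27))"
```

```text
t 6.75 er,et,z mm [ 52.6 -44.7  79.1] F [-0.1   0.52 -0.14]
rows(40mm) [0.07 0.05 1.3 ] tool x deg 15.33
turn(5deg) [-0.03  0.05 -0.05]
```

Emit:
move_arm([
  {"fingers": 0,"linear": [0,0,0.4],"angular": [0,0,0]},
  {"fingers": 0,"linear": [0,0,0.4],"angular": [0,0,0]},
  {"fingers": 0,"linear": [0,0,0.3],"angular": [0,0,0]},
  {"fingers": 0,"linear": [0,0,0.15],"angular": [0,0,0]},
  {"fingers": 0,"linear": [0,0,0],"angular": [0,0,0]},
])

```text
t: 7.25
ee_pos: [0.4723, -0.0997, 0.0254]
tcp_rot: [-3.113, -0.414, 0.006]
ft_force: [-0.5, 0.3, 0.3]
width: 0.002
```

```bash
python3 -c "
from h import *;where((50,-10,27));red()"
```

```text
t 7.25 er,et,z mm [ 51.8 -40.2  25.4] F [-0.49  0.27  0.28]
rows(40mm) [ 0.05  0.75 -0.04] tool x deg 15.15
turn(5deg) [-0.02  0.04 -0.09]
red deg 5.3 n 21
```

Emit:
move_arm([
  {"fingers": 0,"linear": [0.02,0.12,-0.03],"angular": [0,0,0]},
  {"fingers": 0,"linear": [0.01,0.12,0],"angular": [0,0,0]},
  {"fingers": 0,"linear": [0,0.12,0],"angular": [0,0,0]},
  {"fingers": 0,"linear": [0,0.12,0],"angular": [0,0,0]},
  {"fingers": 0,"linear": [0,0.12,0],"angular": [0,0,0]},
  {"fingers": 0,"linear": [0,0.1,0],"angular": [0,0,0]},
  {"fingers": 0,"linear": [0,0,0],"angular": [0,0,0]},
])

```text
t: 8.0
ee_pos: [0.4822, -0.1295, 0.0287]
tcp_rot: [-3.114, -0.413, 0.003]
ft_force: [-1.0, 0.3, 0.1]
width: 0.0
```

```bash
python3 -c "
from h import *;where((50,-1,27));red()"
```

```text
t 8.0 er,et,z mm [50.3 -8.8 28.7] F [-0.96  0.32  0.12]
rows(40mm) [0.01 0.2  0.04] tool x deg 15.12
turn(5deg) [-0.    0.02 -0.1 ]
red deg 27.9 n 25
```

Emit:
move_arm([
  {"fingers": 0,"linear": [0,0.1,0],"angular": [0,0,0]},
  {"fingers": 0,"linear": [0,0.06,0],"angular": [0,0,0]},
  {"fingers": 0,"linear": [0,0.06,0],"angular": [0,0,0]},
  {"fingers": 0,"linear": [0,0,0],"angular": [0,0,0]},
  {"fingers": 0,"linear": [0,0,0],"angular": [0,0,0]},
])

```text
t: 8.55
ee_pos: [0.4856, -0.1389, 0.029]
tcp_rot: [3.113, 0.414, -0.0]
ft_force: [0.2, 0.5, 0.3]
width: -0.003
```

```bash
python3 -c "
from h import *;where((50,-1,27));red()"
```

```text
t 8.55 er,et,z mm [49.5  1.1 29. ] F [0.16 0.45 0.27]
rows(40mm) [-0.01 -0.05  0.05] tool x deg 15.14
turn(5deg) [ 0.01  0.   -0.09]
red: hidden 0
```

Emit:
move_arm([
  {"fingers": 0,"linear": [0,0.06,0],"angular": [0,0,0]},
  {"fingers": 0,"linear": [0,0,0],"angular": [0,0,0]},
  {"fingers": 0,"linear": [0,0.08,0],"angular": [0,0,0]},
  {"fingers": 0,"linear": [0,0.08,0],"angular": [0,0,0]},
  {"fingers": 0,"linear": [0,0.1,0],"angular": [0,0,0]},
  {"fingers": 0,"linear": [0,0,0],"angular": [0,0,0]},
])

```text
t: 9.2
ee_pos: [0.4893, -0.1524, 0.0291]
tcp_rot: [3.113, 0.415, -0.0]
ft_force: [-0.2, 0.2, 0.1]
width: -0.001
```

Run:
```python
from h import *;where((50,16,27));red()
s=arm.get_image("scene");b=cv2.resize(s["frame"][185:275,265:350],(567,600),interpolation=cv2.INTER_CUBIC)
cv2.imwrite("pics/c5.png",b)
```

```text
t 9.2 er,et,z mm [49.6 15.1 29.1] F [-0.21  0.19  0.11]
rows(40mm) [-0.01  0.02  0.05] tool x deg 15.18
turn(5deg) [ 0.02  0.   -0.08]
red: hidden 0
```

View pics/c5.png

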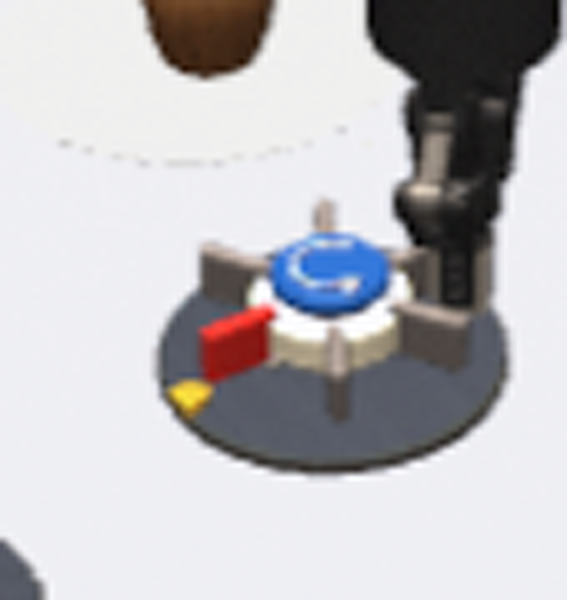

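The picture shows the red tooth directly over the yellow pointer. Next I'll lift straight up and back away to the side.

Emit:
move_arm([
  {"fingers": 0,"linear": [0,0,-0.4],"angular": [0,0,0]},
  {"fingers": 0,"linear": [0,0,-0.8],"angular": [0,0,0]},
  {"fingers": 0,"linear": [0,0,-1],"angular": [0,0,0]},
  {"fingers": 0,"linear": [0,0,-1],"angular": [0,0,0]},
  {"fingers": 0,"linear": [0,0.8,-0.6],"angular": [0,0,0]},
  {"fingers": 0,"linear": [0,1,0],"angular": [0,0,0]},
  {"fingers": 0,"linear": [0,1,0],"angular": [0,0,0]},
  {"fingers": 0,"linear": [0,1,0],"angular": [0,0,0]},
  {"fingers": 0,"linear": [0,1,0],"angular": [0,0,0]},
  {"fingers": 0,"linear": [0,0,0],"angular": [0,0,0]},
])

```text
t: 10.3
ee_pos: [0.539, -0.3405, 0.1866]
tcp_rot: [-3.113, -0.421, 0.005]
ft_force: [-0.2, 0.4, -0.2]
width: 0.005
```

Run:
```python
from h import *;where();im=red()
a=cv2.resize(im["frame"][140:265,190:335],None,fx=5.2,fy=4.8,interpolation=cv2.INTER_CUBIC)
a=cv2.resize(im["frame"][140:260,190:335],None,fx=5,fy=5,interpolation=cv2.INTER_CUBIC)
cv2.imwrite("pics/c6.png",a)
```

```text
t 10.3 er,et,z mm [ 52.3 209.7 186.6] F [-0.17  0.37 -0.24]
turn(5deg) [-0.01  0.03 -0.04]
red deg 65.0 n 26
```

View pics/c6.png

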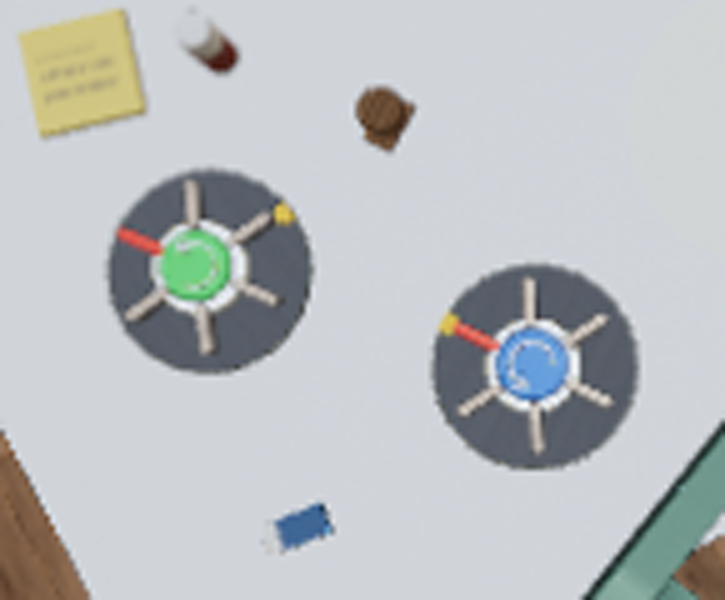

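The red tooth (475,334) lines up with the yellow pointer (449,325). The counter and everything else are where they were.

```bash
python3 -c "
from h import *;print(arm.hand_in())"
```

```text
the job is handed in; nothing more can be done
None
```

I turned the blue counter's wheel two clicks anticlockwise with the closed fingertips, and its red tooth now stands at the yellow pointer. I then backed the arm away and handed the job in. No verdict was reported.

- **Clicks:** after the first click the red tooth rested at 5°, one click short of the pointer at about 65°. I let it settle there before the second click.
- **Final check:** after the arm moved clear, the red tooth measured 65.0°. My two readings of the pointer, 64.2° and about 66°, agree with that within about 1°.
- **Other things:** in the last picture the blue counter and everything near it look unmoved. I judged this by eye and did not re-measure positions. The force readings I saw at the end of each move stayed around 1 N.
- **Disagreement:** at the start the wheel rested about 16° short of its click position, which does not match the task's description. It settled on exact clicks after that.
- **Hidden tooth:** during the second click the arm hid the red tooth from the top camera, so I checked it with the scene camera and again from above once clear.

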